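Pin the timing lever into the fork of the magneto test stand

TASK

On the sloped green test stand, swing the brass lever fully into the fork so that its lug hole lines up, then take the long pin with the red grip from the wooden rack and push it down through fork and lug until its collar sits fully home on the fork, and let go. Leave the short black-gripped pin in the rack and leave the other things lying on the counter where they are.

Things in the scene. Friction and masses are not known exactly. Their poses are not given: they have to be found in the camera images.
- fork: green fork on the fixed stand (place and yaw vary). Origin: centre of the upper hole's mouth, 105 mm above the counter. z points out along the pin axis, 35 deg from vertical, leaning to the robot's left; x uphill, to its right; y level, away from it, to the lever's pivot. Upper cheek x -24 to 38, y -25 to 25, z -15 to 0 mm; hole 17.5 mm wide. Under it a slot to z -35, web at x 23
- lever (a joint): angle of the brass lever. 0: lug hole exactly on the fork's axis. Grows as it swings downhill out of the fork (lug moves to fork -x); starts at 0.35 to 0.6. At the stop, -0.02, the lug meets the web, its hole 3 mm past the axis. The pivot is stiff (0.25 N m of friction): the lever stays where left, and the pin's cone, pushed with up to about 15 N, draws the lug into line
- lower_hole (a point): mouth of the lower hole, 17.5 mm wide, on the same axis, 35 mm under the fork's origin, in the deck that is the lower cheek: fork x -24 to 38, y -50 to 190, z -50 to -35 mm. 30 mm below the deck are free for the pin's end
- pivot (a point): the lever's pivot, a steel stud parallel to fork z at fork x 0, y 150 mm, z -25 mm (mid-thickness of the lever)
- lug_hole (a point): centre of the 17.5 mm hole in the lever's lug, on the lug's upper face (fork z -17.5 mm). Lug 40 x 44 x 15 mm, 150 mm from the pivot; it leaves 2.5 mm of air to either cheek
- lever_post (a point): on the axis of the lever's upright black post (20 mm thick, parallel to fork z, from fork z -17.5 to 27.5 mm), 70 mm from the pivot towards the lug; the point is at fork z +5, 22.5 mm under the post's top. The lever's bar below is 26 mm wide, 15 mm thick, its upper face at fork z -17.5. About 6 N along fork +x at the post close it, up to 16 N at first touch
- pin: long steel pin with red grip, about 0.2 kg, upright in one of the rack's holes. Origin: centre of the collar's underside; z from tip to grip. Shank 16 mm thick, 80 mm long below the origin, the last 12 mm a cone to 6 mm; collar 36 mm wide, z 0 to 6; square grip 26 x 26 mm, sides along the pin's x and y, z 6 to 36. Home: its origin meets the fork's. Any turn about its axis will do
- pin_tip (a point): end of the long pin's cone, 80 mm under its origin
- short_pin: the wrong pin: same make with a black grip and a shank of 55 mm, in the rack's other hole, its grip's top 96 mm above the counter; must stay
- rack: wooden block, fixed, 60 x 170 x 45 mm, origin at the centre of its underside, long side along its y; two upright blind holes 17 mm across, 40 mm deep, at y -45 and +45 mm. The long pin's origin stands 85 mm above the counter, the short one's 60 mm; either pin may be in either hole
- magnet: red horseshoe magnet lying flat, about 120 x 100 x 24 mm, origin at the underside; bystander
- armature: armature with a 180 mm steel shaft lying on its 80 x 44 x 36 mm core, origin at the core's underside; bystander
- bobbin: black coil bobbin standing upright, 54 mm in diameter, 60 mm tall, origin at the underside; bystander
- timing_plate: round brass plate, 110 mm across, 8 mm thick with a low hub, origin at the underside; bystander
Mind the look-alikes: they are no part of the job. Leave any blue look-alike of the pin alone.

How it is judged:
By the outcome, as a careful person would: the job done as asked, in the order asked, and still so for the second after the job is handed in, with the robot touching nothing.
It also fails if it takes over 58 s, if anything falls off the work surface, if the arm or the gripper's body presses on something with over 40 N, if the wrist force passes 120 N, or if a joint passes its speed limit or range.

ROBOT

A 7-joint arm with a two-finger parallel gripper is mounted at the origin on the work surface. World frame = base frame: x ahead of the robot, y to its left, z up, the work surface at z = 0. Lengths are in m, angles in rad, forces in N, time in s.
With the tool pointing down it reaches from about 0.425 to 0.925 m from the base axis. Payload 6.8 kg.
Tool frame: the origin (TCP) lies on the mounting face of the last link; the fingertips stand 173 mm ahead of it and the grasp point (between the pads) lies 155 mm ahead of it; z points along the fingers, y is the line along which they close (so a half turn about z gives the same grasp; the last joint's range is limited). The gripper opens to 85 mm and grips with 20 to 120 N. Pads are 22 mm wide; open, the fingers measure 114 mm over their backs; the gripper's body (76 mm by 85 mm) begins 54 mm behind the grasp point. The pads swing forward as they close: fully open they stand 13 mm farther back than shut.
Start: joints at [1.152, 0.477, 0.022, 1.555, -0.011, 1.109, -0.083], TCP at [0.206, -0.643, 0.405] pointing down, gripper open.
Joint ranges: [-2.96, 2.96], [-0.34, 2.1], [-1.41, 1.46], [0.24, 2.44], [-1.37, 4.51], [0.17, 1.92], [-2.96, 2.96]. Speed limits (rad/s): [2.39, 2.39, 3.14, 3.14, 3.14, 3.14, 3.14].

INTERFACE

Orientations are given as a rotation vector (axis times angle).
In Python, from bench import r gives the robot as it stands.
- The arm moves only by the tool arm_command, never from a script. Its argument "plan" is a list of rows, each an object of numbers: "claw": the closure, from 0 (fully open) to 1 (shut); "tx", "ty", "tz": the shift along the tool's x, y, z in m; "ax", "ay", "az": the turn, a rotation vector about the tool's x, y, z in degrees. A call has exactly 10 rows; each row shifts and turns the commanded pose from where the row before left it, along the tool's axes as they then stand; what a row does not reach is not made up. A row lasts 1/12 s, in which the tool goes at most 41.7 mm and 7.16 degrees, less where a joint would pass 70% of its speed; a pose out of reach is approached as far as the arm can. A call is refused whole if a number of a shift passes 0.0417 or a number of a turn 7.16, either way. A call with a gripper value outside its range is refused whole. The fingers move at their own pace and stop on an object; "squeeze" is the grip in N (left out, the last holds). Time passes only in rows, so rows that do not move let the fingers close, or fill a call up. It gives the time, the measured TCP pose, the force, the opening and the grip force at its end, in the units of the state.
- r.get_obs(): the state, without advancing time (a new reading comes with each control period).
- r.grab_frame(name): name is "scene" or "top" or "wrist"; returns the picture (400x640x3 uint8, red, green, blue); there is no depth.
- r.camera_model(name): a dict with "fx", "fy", "cx", "cy" (pixels), "k1" (the pictures are not rectified: a ray, as slopes to the right and down, at radius r is drawn at 1 + k1 r^2 times it, then the intrinsics apply), "position" and "orientation" of the camera in the world; the wrist camera has in their place "tool_from_camera" (4x4, takes a point from camera to tool coordinates, whose origin is the TCP and whose axes are the flange's). Camera axes: x right, y up, looking along -z (the intrinsics and any distortion apply to the point x, -y, -z); pixel columns grow to the right and rows downward; lengths in m; the calibration is good to about 2 mm. A picture is of the moment at which its call begins: read the wrist's pose just before it. camera_model takes no time and is no camera call.
- r.hand_in(): hands the job in; it is judged then, once.
Trained networks look in the newest picture that a camera, given by its name, has taken for a name from the list of things; names that differ only in an ending like _2 or _b are one class to them, and where a whole thing is asked for, a point or a joint stands for the part that bears it (a point fixed in the world has none). Each returns a list of dicts, best first, with "confidence" (0 to 1); they miss things now and then, are a little off and sometimes report something else, mostly with a low value. They report only what shows in the picture. A call takes as long as a camera call. They do not tell look-alikes from the thing itself.
- r.boxes_of(target, camera): "location" ([x, y, z] in m, in the coordinates of the camera as it stood for that picture, good to about 4 mm: the middle of the surface that is visible of it).
- r.tip_of(target, camera): "location" ([x, y, z] in m, in the coordinates of the camera as it stood for that picture, good to about 4 mm: a listed point, or the origin of a listed thing).
The state is a dict: "clock": time; "joints": joint angles; "qvel": joint speeds; "tau": joint torques, N m; "tcp_pos": TCP position; "orientation": TCP orientation; "contact_force": force on the tool from outside, world axes, zero at the start; "moment": the same for the moment, N m; "grip_width": finger opening in m; "gripper_force": force on a finger pad.
Only numpy, scipy, OpenCV 4.12 (cv2) and the standard library are available. Lean on these libraries where they do the work, as an engineer would, in place of code of your own. Each camera call takes 0.05 s, during which the arm holds its last target. There are 200 camera calls.

## Working session

There is one attempt and no reset: what is moved stays moved. The work goes in short steps, Python scripts to look and compute and a tool call to move; the robot and the scene stay as the last step left them, time stands still between calls to the robot, and variables do not carry over. Pictures are saved under pics/ and viewed, at most 10 in all, crops included, and the job is handed in when it is done.

Besides the shell and the picture viewer there is one more tool, called after "Call:" as name([rows], argument=value, ...), one row to a line, values as JSON. arm_command: Moves the arm, as the interface text tells. Its arguments: {"type":"object","properties":{"plan":{"type":"array","items":{"type":"object","properties":{"claw":{"type":"number"},"tx":{"type":"number"},"ty":{"type":"number"},"tz":{"type":"number"},"ax":{"type":"number"},"ay":{"type":"number"},"az":{"type":"number"}}}},"squeeze":{"type":"number"}},"required":["plan"]}

```bash
ls; mkdir -p pics; cat > h.py <<'E'
import numpy as np, cv2
from scipy.spatial.transform import Rotation as R
from bench import r
def campose(n):
    m=r.camera_model(n)
    if n=='wrist':
        o=r.get_obs(); T=np.eye(4); T[:3,:3]=R.from_rotvec(o['orientation']).as_matrix(); T[:3,3]=o['tcp_pos']
        return T@np.array(m['tool_from_camera'])
    T=np.eye(4); q=np.array(m['orientation']); T[:3,:3]=q if q.shape==(3,3) else R.from_rotvec(q).as_matrix() if len(q)==3 else R.from_quat(q).as_matrix()
    T[:3,3]=m['position']; return T
def look(n,names,f=None,kind='tip'):
    T=campose(n); im=r.grab_frame(n)
    if f: cv2.imwrite('pics/'+f,im[:,:,::-1])
    out={}
    for t in names:
        k=kind
        for d in (r.tip_of if k=='tip' else r.boxes_of)(t,n)[:3]:
            p=T[:3,:3]@np.array(d['location'])+T[:3,3]
            print(n,t,p.round(4),round(d['confidence'],2)); out.setdefault(t,[]).append(p)
    return T,im,out
def pix(n,T,P):
    m=r.camera_model(n); c=T[:3,:3].T@(np.array(P)-T[:3,3]); x,y=c[0]/-c[2],-c[1]/-c[2]
    s=1+m['k1']*(x*x+y*y); return np.array([m['fx']*x*s+m['cx'],m['fy']*y*s+m['cy']])
E
python3 - <<'E'
from h import *
print(r.camera_model('scene'),r.camera_model('top')['position'],r.camera_model('wrist')['tool_from_camera'])
N=['fork','lever','lower_hole','pivot','lug_hole','lever_post','pin','short_pin','rack']
look('scene',N,'s1.png'); look('top',N,'t1.png')
o=r.get_obs();print(o['clock'],o['orientation'])
E
```

```text
pics
{'fx': 509.2482790602034, 'fy': 509.2482790602034, 'cx': 317.2016599129185, 'cy': 197.59941150040314, 'k1': -0.05405399038166073, 'position': array([1.06777238, 0.93259842, 0.97602097]), 'orientation': array([0.32637559, 1.14214191, 2.41594557])} [0.26412275 0.02144084 1.54823739] [[ 1.33349713e-03  9.51271345e-01  3.08352153e-01  7.82720266e-02]
 [ 9.99999065e-01 -1.17463238e-03 -7.00827776e-04  9.81293637e-04]
 [-3.04476957e-04  3.08352799e-01 -9.51272021e-01  3.02749759e-02]
 [ 0.00000000e+00  0.00000000e+00  0.00000000e+00  1.00000000e+00]]
scene fork [ 0.4952 -0.1226  0.1051] 0.71
scene fork [0.5636 0.4821 0.0051] 0.47Traceback (most recent call last):
  File "<stdin>", line 4, in <module>
  File "h.py", line 17, in look
    for d in (r.tip_of if k=='tip' else r.boxes_of)(t,n)[:3]:
             ~~~~~~~~~~~~~~~~~~~~~~~~~~~~~~~~~~~~~~^^^^^
ValueError: it knows: armature, bobbin, fork, lever_post, lower_hole, lug_hole, magnet, pin, pin_tip, pivot, rack, short_pin, timing_plate
```

```bash
python3 - <<'E'
from h import *
N=['fork','lower_hole','pivot','lug_hole','lever_post','pin','short_pin','rack']
look('scene',N,'s1.png'); look('top',N,'t1.png')
o=r.get_obs();print(o['clock'],o['orientation'])
E
```

```text
scene fork [ 0.4983 -0.1223  0.1037] 0.74
scene lower_hole [ 0.4984 -0.1408  0.0777] 0.74
scene pivot [ 0.6446 -0.1288  0.0834] 0.64
scene lug_hole [ 0.5225 -0.0591  0.0475] 0.82
scene lever_post [ 0.5838 -0.0841  0.0872] 0.61
scene lever_post [0.5324 0.2367 0.0594] 0.19
scene pin [0.5464 0.3243 0.088 ] 0.68
scene pin [0.654  0.3255 0.0802] 0.58
scene short_pin [0.5332 0.2328 0.0612] 0.7
scene rack [ 0.541   0.2845 -0.0018] 0.6
scene rack [0.5655 0.4852 0.0031] 0.45
top fork [ 0.4909 -0.1159  0.1081] 0.72
top lower_hole [ 0.4923 -0.1383  0.0755] 0.95
top pivot [ 0.6422 -0.1296  0.0842] 0.91
top lug_hole [ 0.5165 -0.06    0.043 ] 0.64
top lug_hole [ 0.6428 -0.128   0.0865] 0.23
top lever_post [ 0.5863 -0.0784  0.0856] 0.58
top pin [0.548  0.3264 0.0831] 0.68
top short_pin [0.5332 0.2361 0.0577] 0.61
top rack [ 0.5394  0.2862 -0.0021] 0.72
1.0 [3.10372852e+00 4.86267078e-01 6.81070602e-05]
```

View pics/s1.png

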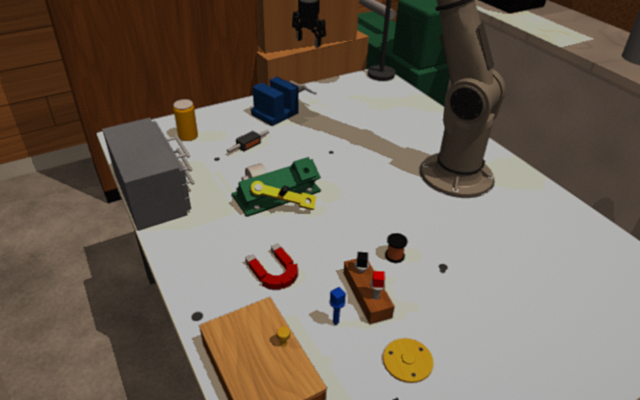

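View pics/t1.png

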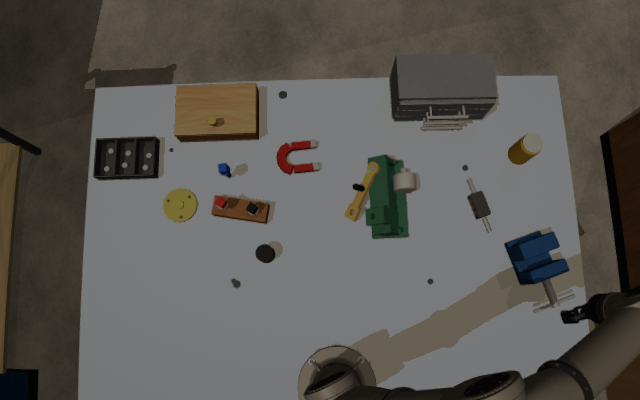

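```bash
cat >> h.py <<'E'
from scipy.optimize import least_squares
S,C=np.sin(np.radians(35)),np.cos(np.radians(35))
def forkT(x,y,yaw,z=.105):
    A=np.array([[0,1,0],[-C,0,S],[S,0,C]])  # cols: fork x,y,z for yaw 0
    A=np.column_stack([[0,-C,S],[1,0,0],[0,S,C]])
    T=np.eye(4); T[:3,:3]=R.from_euler('z',yaw).as_matrix()@A; T[:3,3]=[x,y,z]; return T
def local(a): return dict(fork=[0,0,0],lower_hole=[0,0,-.035],pivot=[0,.15,-.025],
    lug_hole=[-.15*np.sin(a),.15-.15*np.cos(a),-.0175],lever_post=[-.07*np.sin(a),.15-.07*np.cos(a),.005])
def fit(obs):
    def f(v):
        T=forkT(*v[:3]); L=local(v[3])
        return np.concatenate([T[:3,:3]@np.array(L[n])+T[:3,3]-p for n,p in obs])
    s=least_squares(f,[.495,-.12,0,.45],loss='soft_l1',f_scale=.004); print('fit',s.x.round(4),(f(s.x).reshape(-1,3)*1e3).round(0).tolist()); return s.x
def toolR(T): # tool x=fork y, tool y=fork x, tool z=-fork z
    return np.column_stack([T[:3,1],T[:3,0],-T[:3,2]])
def twist(p,Rt,N):
    """constant row (shift mm, turn deg) taking the TCP to p,Rt in N rows"""
    from scipy.linalg import logm
    o=r.get_obs(); A=np.eye(4); A[:3,:3]=R.from_rotvec(o['orientation']).as_matrix(); A[:3,3]=o['tcp_pos']
    B=np.eye(4); B[:3,:3]=Rt; B[:3,3]=p; D=np.linalg.inv(A)@B
    w=R.from_matrix(D[:3,:3]).as_rotvec()/N
    # shift t with sum_k Rw^k t = D.t
    M=sum(R.from_rotvec(w*k).as_matrix() for k in range(N)); t=np.linalg.solve(M,D[:3,3])
    print('N',N,'shift mm',(t*1e3).round(2),'turn deg',np.degrees(w).round(3),'| total',(D[:3,3]*1e3).round(1))
    q=A.copy(); E=np.eye(4);E[:3,:3]=R.from_rotvec(w).as_matrix();E[:3,3]=t
    zs=[]
    for k in range(N): q=q@E; zs.append((q@[0,0,.173,1])[:3].round(2).tolist())
    print('tips',zs[::max(1,N//4)])
E
python3 - <<'E'
from h import *
obs=[('fork',[.4983,-.1223,.1037]),('lower_hole',[.4984,-.1408,.0777]),('pivot',[.6446,-.1288,.0834]),('lug_hole',[.5225,-.0591,.0475]),('lever_post',[.5838,-.0841,.0872]),
('fork',[.4909,-.1159,.1081]),('lower_hole',[.4923,-.1383,.0755]),('pivot',[.6422,-.1296,.0842]),('lug_hole',[.5165,-.06,.043]),('lever_post',[.5863,-.0784,.0856])]
v=fit([(n,np.array(p)) for n,p in obs]); T=forkT(*v[:3])
p=T[:3,:3]@[-.02,.02,.30]+T[:3,3]; print(p)
twist(p,toolR(T),20)
E
```

```text
fit [ 0.4943 -0.1188  0.0258  0.5897] [[-4.0, 3.0, 1.0], [-4.0, 2.0, -1.0], [0.0, -0.0, 1.0], [-4.0, -1.0, -5.0], [1.0, 2.0, -0.0], [3.0, -3.0, -3.0], [3.0, -1.0, 1.0], [2.0, 0.0, 0.0], [2.0, 0.0, -0.0], [-1.0, -3.0, 1.0]]
[0.50940744 0.07007782 0.33927408]
N 20 shift mm [ 21.3  -32.54  -6.58] turn deg [-1.738 -0.249  0.791] | total [ 506.4 -585.9   65.4]
tips [[0.22, -0.61, 0.24], [0.28, -0.45, 0.26], [0.35, -0.29, 0.26], [0.44, -0.14, 0.23]]
```

Call:
arm_command([
  {"tx": 0.0213, "ty": -0.0325, "tz": -0.0066, "ax": -1.74, "ay": -0.25, "az": 0.79, "claw": 0},
  {"tx": 0.0213, "ty": -0.0325, "tz": -0.0066, "ax": -1.74, "ay": -0.25, "az": 0.79, "claw": 0},
  {"tx": 0.0213, "ty": -0.0325, "tz": -0.0066, "ax": -1.74, "ay": -0.25, "az": 0.79, "claw": 0},
  {"tx": 0.0213, "ty": -0.0325, "tz": -0.0066, "ax": -1.74, "ay": -0.25, "az": 0.79, "claw": 0},
  {"tx": 0.0213, "ty": -0.0325, "tz": -0.0066, "ax": -1.74, "ay": -0.25, "az": 0.79, "claw": 0},
  {"tx": 0.0213, "ty": -0.0325, "tz": -0.0066, "ax": -1.74, "ay": -0.25, "az": 0.79, "claw": 0},
  {"tx": 0.0213, "ty": -0.0325, "tz": -0.0066, "ax": -1.74, "ay": -0.25, "az": 0.79, "claw": 0},
  {"tx": 0.0213, "ty": -0.0325, "tz": -0.0066, "ax": -1.74, "ay": -0.25, "az": 0.79, "claw": 0},
  {"tx": 0.0213, "ty": -0.0325, "tz": -0.0066, "ax": -1.74, "ay": -0.25, "az": 0.79, "claw": 0},
  {"tx": 0.0213, "ty": -0.0325, "tz": -0.0066, "ax": -1.74, "ay": -0.25, "az": 0.79, "claw": 0},
])

```text
clock: 1.83
tcp_pos: [0.3324, -0.2693, 0.4233]
orientation: [2.822, 0.241, 0.008]
contact_force: [0.9, 0.4, -0.3]
grip_width: 0.0854
gripper_force: 0.0
```

Call:
arm_command([
  {"tx": 0.0213, "ty": -0.0325, "tz": -0.0066, "ax": -1.74, "ay": -0.25, "az": 0.79, "claw": 0},
  {"tx": 0.0213, "ty": -0.0325, "tz": -0.0066, "ax": -1.74, "ay": -0.25, "az": 0.79, "claw": 0},
  {"tx": 0.0213, "ty": -0.0325, "tz": -0.0066, "ax": -1.74, "ay": -0.25, "az": 0.79, "claw": 0},
  {"tx": 0.0213, "ty": -0.0325, "tz": -0.0066, "ax": -1.74, "ay": -0.25, "az": 0.79, "claw": 0},
  {"tx": 0.0213, "ty": -0.0325, "tz": -0.0066, "ax": -1.74, "ay": -0.25, "az": 0.79, "claw": 0},
  {"tx": 0.0213, "ty": -0.0325, "tz": -0.0066, "ax": -1.74, "ay": -0.25, "az": 0.79, "claw": 0},
  {"tx": 0.0213, "ty": -0.0325, "tz": -0.0066, "ax": -1.74, "ay": -0.25, "az": 0.79, "claw": 0},
  {"tx": 0.0213, "ty": -0.0325, "tz": -0.0066, "ax": -1.74, "ay": -0.25, "az": 0.79, "claw": 0},
  {"tx": 0.0213, "ty": -0.0325, "tz": -0.0066, "ax": -1.74, "ay": -0.25, "az": 0.79, "claw": 0},
  {"tx": 0.0213, "ty": -0.0325, "tz": -0.0066, "ax": -1.74, "ay": -0.25, "az": 0.79, "claw": 0},
])

```text
clock: 2.67
tcp_pos: [0.5102, 0.0712, 0.3395]
orientation: [2.528, 0.031, 0.012]
contact_force: [-0.1, -0.2, 0.6]
grip_width: 0.0855
gripper_force: 0.0
```

```bash
python3 - <<'E'
from h import *
T,im,o=look('wrist',['fork','lower_hole','pivot','lug_hole','lever_post'],'w1.png')
v=fit([(n,o[n][0]) for n in o]); 
F=forkT(.4943,-.1188,.0258); p=F[:3,:3]@[-.02,.02,.30]+F[:3,3]; twist(p,toolR(F),1); print(r.get_obs()['clock'])
for n,l in local(v[3]).items(): Fv=forkT(*v[:3]); print(n,pix('wrist',T,Fv[:3,:3]@np.array(l)+Fv[:3,3]).round())
E
```

```text
wrist fork [ 0.4987 -0.1169  0.1056] 0.96
wrist lower_hole [ 0.4962 -0.1429  0.0786] 0.57
wrist pivot [ 0.6427 -0.132   0.0854] 0.57
wrist lug_hole [ 0.5196 -0.0606  0.0407] 0.65
wrist lever_post [ 0.585  -0.0828  0.0871] 0.97
fit [ 0.4949 -0.1202  0.0206  0.5993] [[-4.0, -3.0, -1.0], [-1.0, 3.0, -2.0], [2.0, 1.0, -1.0], [0.0, 0.0, 1.0], [1.0, -0.0, -1.0]]
N 1 shift mm [ 0.44 -1.87 -0.53] turn deg [ 0.084  0.052 -0.044] | total [ 0.4 -1.9 -0.5]
tips [[0.51, -0.03, 0.2]]
2.9667
fork [335. 212.]
lower_hole [333. 200.]
pivot [337.  40.]
lug_hole [247. 180.]
lever_post [291. 109.]
```

View pics/w1.png

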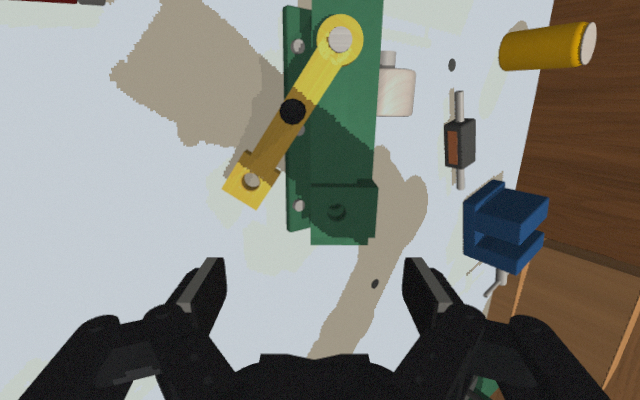

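```bash
python3 - <<'E'
from h import *
F=forkT(.4947,-.121,.022); q=np.array(local(.595)['lever_post']); q[2]=.167
twist(F[:3,:3]@q+F[:3,3],toolR(F),6)
for a in (.5,.4,.3,.2,.1,0): 
  print(a,((np.array(local(a)['lever_post'])-local(.595)['lever_post'])*1e3).round(1))
E
```

```text
N 6 shift mm [12.24 -3.21 22.3 ] turn deg [ 0.014 -0.012  0.022] | total [ 73.4 -19.3 133.9]
tips [[0.52, -0.04, 0.18], [0.54, -0.05, 0.16], [0.55, -0.06, 0.14], [0.56, -0.07, 0.12], [0.57, -0.08, 0.1], [0.59, -0.09, 0.08]]
0.5 [ 5.7 -3.5  0. ]
0.4 [12.  -6.5  0. ]
0.3 [18.5 -8.9  0. ]
0.2 [ 25.3 -10.6   0. ]
0.1 [ 32.2 -11.7   0. ]
0 [ 39.2 -12.    0. ]
```

Call:
arm_command([
  {"tx": 0.0122, "ty": -0.0032, "tz": 0.0223, "claw": 0.2},
  {"tx": 0.0122, "ty": -0.0032, "tz": 0.0223, "claw": 0.2},
  {"tx": 0.0122, "ty": -0.0032, "tz": 0.0223, "claw": 0.2},
  {"tx": 0.0122, "ty": -0.0032, "tz": 0.0223, "claw": 0.2},
  {"tx": 0.0122, "ty": -0.0032, "tz": 0.0223, "claw": 0.2},
  {"tx": 0.0122, "ty": -0.0032, "tz": 0.0223, "claw": 0.2},
  {"claw": 1},
  {"claw": 1},
  {"claw": 1},
  {"claw": 1},
], squeeze=25)

```text
invalid input at $.plan[0]: expected keys claw, tx, ty, tz, ax, ay, az
```

Call:
arm_command([
  {"tx": 0.0122, "ty": -0.0032, "tz": 0.0223, "ax": 0, "ay": 0, "az": 0, "claw": 0.2},
  {"tx": 0.0122, "ty": -0.0032, "tz": 0.0223, "ax": 0, "ay": 0, "az": 0, "claw": 0.2},
  {"tx": 0.0122, "ty": -0.0032, "tz": 0.0223, "ax": 0, "ay": 0, "az": 0, "claw": 0.2},
  {"tx": 0.0122, "ty": -0.0032, "tz": 0.0223, "ax": 0, "ay": 0, "az": 0, "claw": 0.2},
  {"tx": 0.0122, "ty": -0.0032, "tz": 0.0223, "ax": 0, "ay": 0, "az": 0, "claw": 0.2},
  {"tx": 0.0122, "ty": -0.0032, "tz": 0.0223, "ax": 0, "ay": 0, "az": 0, "claw": 0.2},
  {"tx": 0, "ty": 0, "tz": 0, "ax": 0, "ay": 0, "az": 0, "claw": 1},
  {"tx": 0, "ty": 0, "tz": 0, "ax": 0, "ay": 0, "az": 0, "claw": 1},
  {"tx": 0, "ty": 0, "tz": 0, "ax": 0, "ay": 0, "az": 0, "claw": 1},
  {"tx": 0, "ty": 0, "tz": 0, "ax": 0, "ay": 0, "az": 0, "claw": 1},
], squeeze=25)

```text
clock: 3.8
tcp_pos: [0.5839, 0.0106, 0.2208]
orientation: [2.53, 0.033, 0.013]
contact_force: [-0.0, -0.5, 3.2]
grip_width: 0.0204
gripper_force: 4.5
```

Call:
arm_command([
  {"tx": 0, "ty": 0, "tz": 0, "ax": 0, "ay": 0, "az": 0, "claw": 1},
  {"tx": -0.0035, "ty": 0.0057, "tz": 0, "ax": 0, "ay": 0, "az": 0, "claw": 1},
  {"tx": -0.003, "ty": 0.0063, "tz": 0, "ax": 0, "ay": 0, "az": 0, "claw": 1},
  {"tx": -0.0024, "ty": 0.0065, "tz": 0, "ax": 0, "ay": 0, "az": 0, "claw": 1},
  {"tx": -0.0017, "ty": 0.0068, "tz": 0, "ax": 0, "ay": 0, "az": 0, "claw": 1},
  {"tx": -0.0011, "ty": 0.0069, "tz": 0, "ax": 0, "ay": 0, "az": 0, "claw": 1},
  {"tx": -0.0003, "ty": 0.007, "tz": 0, "ax": 0, "ay": 0, "az": 0, "claw": 1},
  {"tx": 0, "ty": 0, "tz": 0, "ax": 0, "ay": 0, "az": 0, "claw": 1},
  {"tx": 0, "ty": 0, "tz": 0, "ax": 0, "ay": 0, "az": 0, "claw": 1},
  {"tx": 0, "ty": 0, "tz": 0, "ax": 0, "ay": 0, "az": 0, "claw": 1},
], squeeze=40)

```text
clock: 4.63
tcp_pos: [0.5694, -0.0187, 0.2411]
orientation: [2.534, 0.038, 0.002]
contact_force: [-14.7, 11.9, 5.3]
grip_width: 0.019
gripper_force: 41.7
```

```bash
python3 - <<'E'
from h import *
T,im,o=look('wrist',['lever_post'],'w2.png')
F=forkT(.4947,-.121,.022); ob=r.get_obs()
print(F[:3,:3].T@(ob['tcp_pos']-F[:3,3]),'F fork',F[:3,:3].T@ob['contact_force'],ob['grip_width'],ob['gripper_force'])
look('top',['lug_hole','lever_post','pivot','fork'])
E
```

```text
wrist lever_post [ 0.571  -0.1087  0.1049] 0.63
[-0.00436276  0.076963    0.16919369] F fork [ -6.61713164 -14.88044372  11.53351953] 0.018546460040132485 41.710436940193176
top lug_hole [ 0.4927 -0.122   0.0819] 0.52
top lever_post [ 0.5753 -0.1083  0.1065] 0.74
top lever_post [ 0.4891 -0.1147  0.1113] 0.16
top pivot [ 0.5728 -0.1062  0.1042] 0.75
top pivot [ 0.6461 -0.1288  0.0868] 0.6
top fork [ 0.4948 -0.1187  0.1094] 0.8
```

View pics/w2.png

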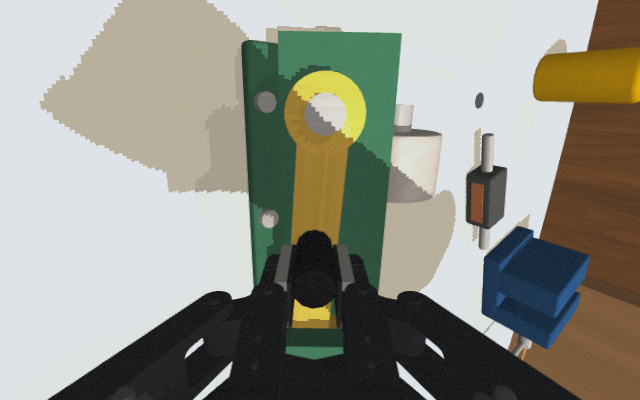

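Call:
arm_command([
  {"tx": 0, "ty": 0.001, "tz": 0, "ax": 0, "ay": 0, "az": 0, "claw": 1},
  {"tx": 0, "ty": 0.002, "tz": 0, "ax": 0, "ay": 0, "az": 0, "claw": 1},
  {"tx": 0, "ty": 0.002, "tz": 0, "ax": 0, "ay": 0, "az": 0, "claw": 1},
  {"tx": 0, "ty": 0.001, "tz": 0, "ax": 0, "ay": 0, "az": 0, "claw": 1},
  {"tx": 0, "ty": 0, "tz": 0, "ax": 0, "ay": 0, "az": 0, "claw": 1},
  {"tx": 0, "ty": 0, "tz": 0, "ax": 0, "ay": 0, "az": 0, "claw": 1},
  {"tx": 0, "ty": 0, "tz": 0, "ax": 0, "ay": 0, "az": 0, "claw": 1},
  {"tx": 0, "ty": 0, "tz": 0, "ax": 0, "ay": 0, "az": 0, "claw": 1},
  {"tx": 0, "ty": 0, "tz": 0, "ax": 0, "ay": 0, "az": 0, "claw": 1},
  {"tx": 0, "ty": 0, "tz": 0, "ax": 0, "ay": 0, "az": 0, "claw": 1},
], squeeze=20)

```text
clock: 5.82
tcp_pos: [0.569, -0.0224, 0.2437]
orientation: [2.536, 0.041, 0.001]
contact_force: [-15.1, 14.4, 1.4]
grip_width: 0.0187
gripper_force: 41.7
```

```bash
python3 - <<'E'
from h import *
F=forkT(.4947,-.121,.022); ob=r.get_obs()
print(F[:3,:3].T@(ob['tcp_pos']-F[:3,3]),'F fork',F[:3,:3].T@ob['contact_force'],ob['grip_width'],ob['gripper_force'])
E
```

```text
[1.60249610e-04 7.64953765e-02 1.69184441e-01] F fork [-11.30531875 -14.76458208   9.57066932] 0.018681988870337844 41.738905906677246
```

Call:
arm_command([
  {"tx": -0.0015, "ty": 0.001, "tz": 0, "ax": 0, "ay": 0, "az": 0, "claw": 1},
  {"tx": -0.0015, "ty": 0.001, "tz": 0, "ax": 0, "ay": 0, "az": 0, "claw": 1},
  {"tx": 0, "ty": 0.001, "tz": 0, "ax": 0, "ay": 0, "az": 0, "claw": 1},
  {"tx": 0, "ty": 0, "tz": 0, "ax": 0, "ay": 0, "az": 0, "claw": 1},
  {"tx": 0, "ty": 0, "tz": 0, "ax": 0, "ay": 0, "az": 0, "claw": 1},
  {"tx": 0, "ty": 0, "tz": 0, "ax": 0, "ay": 0, "az": 0, "claw": 1},
  {"tx": 0, "ty": 0, "tz": 0, "ax": 0, "ay": 0, "az": 0, "claw": 1},
  {"tx": 0, "ty": 0, "tz": 0, "ax": 0, "ay": 0, "az": 0, "claw": 1},
  {"tx": 0, "ty": 0, "tz": 0, "ax": 0, "ay": 0, "az": 0, "claw": 1},
  {"tx": 0, "ty": 0, "tz": 0, "ax": 0, "ay": 0, "az": 0, "claw": 1},
], squeeze=20)

```text
clock: 6.65
tcp_pos: [0.5679, -0.0242, 0.245]
orientation: [2.54, 0.043, 0.007]
contact_force: [-5.4, 13.1, -7.9]
grip_width: 0.0191
gripper_force: 41.2
```

```bash
python3 - <<'E'
from h import *
F=forkT(.4947,-.121,.022); ob=r.get_obs()
print(F[:3,:3].T@(ob['tcp_pos']-F[:3,3]),'F fork',F[:3,:3].T@ob['contact_force'],ob['grip_width'],ob['gripper_force'])
look('top',['lug_hole','pivot','fork'])
E
```

```text
[0.00234995 0.07528239 0.16923306] F fork [-15.3451554   -5.08221678   1.09658245] 0.01913336761739645 41.16561233997345
top lug_hole [ 0.4935 -0.1319  0.0942] 0.82
top pivot [ 0.6437 -0.129   0.0833] 0.63
top fork [ 0.4909 -0.1172  0.1079] 0.86
```

Call:
arm_command([
  {"tx": 0, "ty": 0, "tz": 0, "ax": 0, "ay": 0, "az": 0, "claw": 0.4},
  {"tx": 0, "ty": 0, "tz": 0, "ax": 0, "ay": 0, "az": 0, "claw": 0.4},
  {"tx": 0, "ty": 0, "tz": 0, "ax": 0, "ay": 0, "az": 0, "claw": 0.4},
  {"tx": 0, "ty": 0, "tz": -0.02, "ax": 0, "ay": 0, "az": 0, "claw": 0.4},
  {"tx": 0, "ty": 0, "tz": -0.03, "ax": 0, "ay": 0, "az": 0, "claw": 0.4},
  {"tx": -0.01, "ty": 0, "tz": -0.03, "ax": 0, "ay": 0, "az": 0, "claw": 0},
  {"tx": -0.015, "ty": 0, "tz": -0.02, "ax": 0, "ay": 0, "az": 0, "claw": 0},
  {"tx": -0.015, "ty": 0, "tz": -0.02, "ax": 0, "ay": 0, "az": 0, "claw": 0},
  {"tx": -0.01, "ty": 0, "tz": 0, "ax": 0, "ay": 0, "az": 0, "claw": 0},
  {"tx": 0, "ty": 0, "tz": 0, "ax": 0, "ay": 0, "az": 0, "claw": 0},
])

```text
clock: 7.68
tcp_pos: [0.5171, 0.038, 0.3461]
orientation: [2.529, 0.033, 0.013]
contact_force: [-1.5, 0.3, -0.8]
grip_width: 0.0856
gripper_force: 0.0
```

```bash
python3 - <<'E'
from h import *
T,im,o=look('wrist',['fork','lower_hole','pivot','lug_hole','lever_post'])
v=fit([(n,o[n][0]) for n in o]); 
for n,l in local(v[3]).items(): Fv=forkT(*v[:3]); print(n,pix('wrist',T,Fv[:3,:3]@np.array(l)+Fv[:3,3]).round())
cv2.imwrite('pics/w3.png',cv2.resize(im[0:300,200:500,::-1],None,fx=2,fy=2,interpolation=cv2.INTER_CUBIC))
np.save('v3.npy',v)
E
```

```text
wrist fork [ 0.4982 -0.1179  0.1048] 0.73
wrist fork [ 0.4965 -0.1397  0.0763] 0.39
wrist lower_hole [ 0.4932 -0.1431  0.0774] 0.88
wrist pivot [ 0.6414 -0.1327  0.0891] 0.86
wrist lug_hole [ 0.4963 -0.1313  0.0875] 0.85
wrist lever_post [ 0.5715 -0.1151  0.1112] 0.91
fit [ 0.4938 -0.121   0.0204  0.0084] [[-4.0, -3.0, 0.0], [1.0, 2.0, -1.0], [3.0, 0.0, -5.0], [-2.0, 1.0, 2.0], [2.0, -1.0, -2.0]]
fork [302. 225.]
lower_hole [304. 211.]
pivot [302.  47.]
lug_hole [302. 218.]
lever_post [301. 135.]
```

View pics/w3.png

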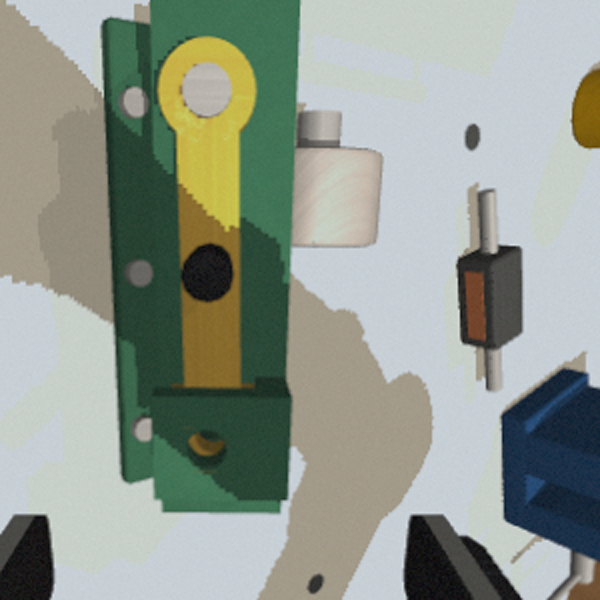

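```bash
python3 - <<'E'
from h import *
c,s=np.cos(-.15),np.sin(-.15)
Rt=np.array([[c,s,0],[s,-c,0],[0,0,-1.]])
twist([.547,.325,.36],Rt,10)
E
```

```text
N 10 shift mm [  1.3  -27.21 -11.21] turn deg [ 3.497 -0.299  0.971] | total [  35.2 -225.9 -177.9]
tips [[0.52, -0.02, 0.19], [0.52, 0.05, 0.17], [0.53, 0.13, 0.16], [0.53, 0.21, 0.17], [0.54, 0.29, 0.18]]
```

Call:
arm_command([
  {"tx": 0.0013, "ty": -0.0272, "tz": -0.0112, "ax": 3.5, "ay": -0.3, "az": 0.97, "claw": 0},
  {"tx": 0.0013, "ty": -0.0272, "tz": -0.0112, "ax": 3.5, "ay": -0.3, "az": 0.97, "claw": 0},
  {"tx": 0.0013, "ty": -0.0272, "tz": -0.0112, "ax": 3.5, "ay": -0.3, "az": 0.97, "claw": 0},
  {"tx": 0.0013, "ty": -0.0272, "tz": -0.0112, "ax": 3.5, "ay": -0.3, "az": 0.97, "claw": 0},
  {"tx": 0.0013, "ty": -0.0272, "tz": -0.0112, "ax": 3.5, "ay": -0.3, "az": 0.97, "claw": 0},
  {"tx": 0.0013, "ty": -0.0272, "tz": -0.0112, "ax": 3.5, "ay": -0.3, "az": 0.97, "claw": 0},
  {"tx": 0.0013, "ty": -0.0272, "tz": -0.0112, "ax": 3.5, "ay": -0.3, "az": 0.97, "claw": 0},
  {"tx": 0.0013, "ty": -0.0272, "tz": -0.0112, "ax": 3.5, "ay": -0.3, "az": 0.97, "claw": 0},
  {"tx": 0.0013, "ty": -0.0272, "tz": -0.0112, "ax": 3.5, "ay": -0.3, "az": 0.97, "claw": 0},
  {"tx": 0.0013, "ty": -0.0272, "tz": -0.0112, "ax": 3.5, "ay": -0.3, "az": 0.97, "claw": 0},
])

```text
clock: 8.82
tcp_pos: [0.5467, 0.3266, 0.3601]
orientation: [-3.13, 0.235, 0.002]
contact_force: [0.4, -0.7, 0.0]
grip_width: 0.0853
gripper_force: 0.0
```

```bash
python3 - <<'E'
from h import *
T,im,o=look('wrist',['pin','short_pin','rack'],'w4.png')
print(pix('wrist',T,[.547,.325,.121]),pix('wrist',T,[.547,.325,.085]))
# red region, back-project top-face centre to z=.121
hsv=cv2.cvtColor(im,cv2.COLOR_RGB2HSV); m=((hsv[...,0]<8)|(hsv[...,0]>172))&(hsv[...,1]>150)&(hsv[...,2]>60)
n,l,s,c=cv2.connectedComponentsWithStats(m.astype(np.uint8)); 
for i in range(1,n):
    if s[i,4]>300: print(s[i],c[i],cv2.minAreaRect(np.argwhere(l==i)[:,::-1].astype(np.float32)))
E
```

```text
wrist pin [0.633  0.4087 0.017 ] 0.7
wrist pin [0.551  0.3251 0.0856] 0.63
wrist short_pin [0.5314 0.2379 0.0553] 0.77
wrist rack [0.5391 0.2819 0.0029] 0.84
wrist rack [0.5495 0.3227 0.0861] 0.73
[315.07924877 213.46970634] [315.04810005 198.33876603]
[ 472    0  124   38 3074] [531.26284971  13.45803513] ((533.5, 18.5), (37.0, 123.0), 90.0)
[ 290  181   45   50 1452] [312.24173554 206.03719008] ((312.71649169921875, 206.26290893554688), (37.06013488769531, 41.12152099609375), 23.962491989135742)
```

View pics/w4.png

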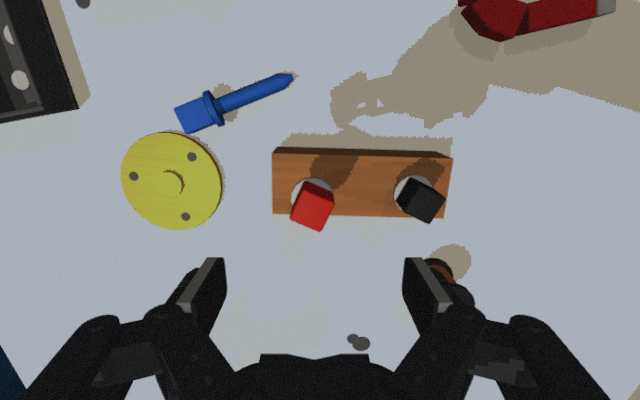

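```bash
python3 - <<'E'
from h import *
a=-.15-np.radians(24); c,s=np.cos(a),np.sin(a)
Rt=np.array([[c,s,0],[s,-c,0],[0,0,-1.]])
twist([.550,.326,.267],Rt,6)
E
```

```text
N 6 shift mm [ 0.55 -0.25 15.53] turn deg [ 2.000e-03 -1.000e-03  4.018e+00] | total [ 3.5 -0.9 93.2]
tips [[0.55, 0.33, 0.17], [0.55, 0.33, 0.16], [0.55, 0.33, 0.14], [0.55, 0.33, 0.13], [0.55, 0.33, 0.11], [0.55, 0.33, 0.09]]
```

Call:
arm_command([
  {"tx": 0.0006, "ty": -0.0003, "tz": 0.0155, "ax": 0, "ay": 0, "az": 4.02, "claw": 0},
  {"tx": 0.0006, "ty": -0.0003, "tz": 0.0155, "ax": 0, "ay": 0, "az": 4.02, "claw": 0},
  {"tx": 0.0006, "ty": -0.0003, "tz": 0.0155, "ax": 0, "ay": 0, "az": 4.02, "claw": 0},
  {"tx": 0.0006, "ty": -0.0003, "tz": 0.0155, "ax": 0, "ay": 0, "az": 4.02, "claw": 0},
  {"tx": 0.0006, "ty": -0.0003, "tz": 0.0155, "ax": 0, "ay": 0, "az": 4.02, "claw": 0},
  {"tx": 0.0006, "ty": -0.0003, "tz": 0.0155, "ax": 0, "ay": 0, "az": 4.02, "claw": 0},
  {"tx": 0, "ty": 0, "tz": 0, "ax": 0, "ay": 0, "az": 0, "claw": 0.3},
  {"tx": 0, "ty": 0, "tz": 0, "ax": 0, "ay": 0, "az": 0, "claw": 0.3},
  {"tx": 0, "ty": 0, "tz": 0, "ax": 0, "ay": 0, "az": 0, "claw": 0.3},
  {"tx": 0, "ty": 0, "tz": 0, "ax": 0, "ay": 0, "az": 0, "claw": 0.3},
])

```text
clock: 9.85
tcp_pos: [0.5503, 0.3265, 0.2689]
orientation: [-3.013, 0.879, -0.001]
contact_force: [0.4, -0.2, -0.5]
grip_width: 0.0598
gripper_force: 0.0
```

```bash
python3 - <<'E'
from h import *
T,im,o=look('wrist',['pin'],'w5.png')
ob=r.get_obs();print(ob['tcp_pos'],ob['grip_width'],ob['contact_force'],pix('wrist',T,[.55,.326,.121]))
E
```

```text
wrist pin [0.6343 0.4108 0.0178] 0.58
[0.55047601 0.32620657 0.26879226] 0.05967475008259929 [-0.04375586  0.47374439 -0.11692082] [312.92125019 288.11839386]
```

View pics/w5.png

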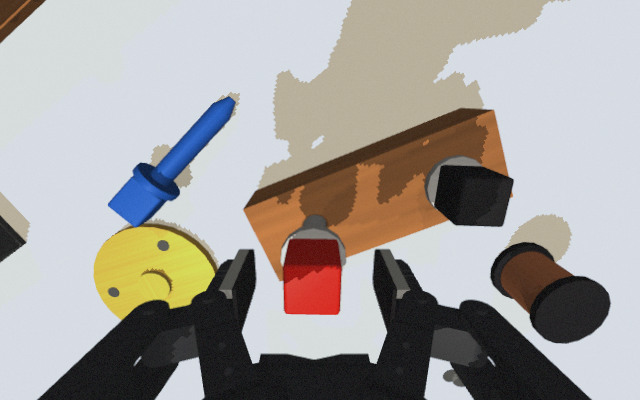

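Call:
arm_command([
  {"tx": 0, "ty": 0, "tz": 0, "ax": 0, "ay": 0, "az": 0, "claw": 1},
  {"tx": 0, "ty": 0, "tz": 0, "ax": 0, "ay": 0, "az": 0, "claw": 1},
  {"tx": 0, "ty": 0, "tz": 0, "ax": 0, "ay": 0, "az": 0, "claw": 1},
  {"tx": 0, "ty": 0, "tz": 0, "ax": 0, "ay": 0, "az": 0, "claw": 1},
  {"tx": 0, "ty": 0, "tz": 0, "ax": 0, "ay": 0, "az": 0, "claw": 1},
  {"tx": 0, "ty": 0, "tz": 0, "ax": 0, "ay": 0, "az": 0, "claw": 1},
  {"tx": 0, "ty": 0, "tz": -0.01, "ax": 0, "ay": 0, "az": 0, "claw": 1},
  {"tx": 0, "ty": 0, "tz": -0.02, "ax": 0, "ay": 0, "az": 0, "claw": 1},
  {"tx": 0, "ty": 0, "tz": -0.03, "ax": 0, "ay": 0, "az": 0, "claw": 1},
  {"tx": 0, "ty": 0, "tz": -0.03, "ax": 0, "ay": 0, "az": 0, "claw": 1},
], squeeze=80)

```text
clock: 10.78
tcp_pos: [0.5494, 0.3259, 0.3579]
orientation: [3.013, -0.881, -0.003]
contact_force: [1.4, -0.6, -2.4]
grip_width: 0.0244
gripper_force: 80.0
```

```bash
python3 - <<'E'
from h import *
ob=r.get_obs();print(ob['tcp_pos'],ob['contact_force'],ob['moment'])
To=np.eye(4);To[:3,:3]=R.from_rotvec(ob['orientation']).as_matrix();To[:3,3]=ob['tcp_pos']
for c in ('scene','top','wrist'):
    o=look(c,['pin','pin_tip'])[2]
    for k in o:
        for p in o[k]: print(k,'tool mm',(To[:3,:3].T@(p-To[:3,3])*1e3).round(1))
v=np.load('v3.npy'); F=forkT(v[0]+.0003,v[1],v[2])
# pre-insert: pin origin at fork z .095; tool keeps present yaw class, pin origin ~ tool z .179
for ang in (0,-32.6):
    Rt=toolR(F)@R.from_euler('z',-ang,degrees=True).as_matrix()
    p=F[:3,:3]@[0,0,.095+.182]+F[:3,3]
    print(ang); twist(p,Rt,14)
E
```

```text
[0.54935943 0.32586403 0.35786911] [ 1.41159944 -0.56038263 -2.38555677] [ 0.0591285  -0.05517362  0.04451784]
scene pin [0.5475 0.324  0.1782] 0.77
scene pin [0.6313 0.4109 0.0169] 0.55
scene pin_tip [0.5485 0.3255 0.0949] 0.73
scene pin_tip [0.6487 0.3306 0.0094] 0.64
scene pin_tip [ 0.4983 -0.1213  0.1065] 0.54
pin tool mm [ -0.3   2.2 179.7]
pin tool mm [  23.7 -116.6  340.6]
pin_tip tool mm [-2.00e-01  1.00e-01  2.63e+02]
pin_tip tool mm [ 81.6 -58.4 348.2]
pin_tip tool mm [198.3 403.6 252.1]
top pin [ 0.6444 -0.1306  0.0857] 0.54
pin tool mm [326.4 332.6 272.6]
wrist pin [0.6301 0.4115 0.0185] 0.93
wrist pin [0.5493 0.3249 0.1716] 0.68
wrist pin_tip [0.5471 0.3243 0.093 ] 0.97
wrist pin_tip [0.654  0.3348 0.0055] 0.65
wrist pin_tip [0.5489 0.3268 0.1745] 0.63
pin tool mm [  22.3 -116.5  339. ]
pin tool mm [  0.7   0.4 186.2]
pin_tip tool mm [ -0.8   1.9 264.9]
pin_tip tool mm [ 83.8 -64.8 352.1]
pin_tip tool mm [ -0.7  -1.  183.4]
0
N 14 shift mm [ 1.91 20.16  7.8 ] turn deg [-2.421  0.742 -2.335] | total [105.8 274.4  24.8]
tips [[0.54, 0.3, 0.18], [0.51, 0.22, 0.16], [0.49, 0.14, 0.16], [0.49, 0.05, 0.16], [0.49, -0.03, 0.18]]
-32.6
N 14 shift mm [ 6.82 18.82  7.55] turn deg [-2.085  1.372 -0.08 ] | total [105.8 274.4  24.8]
tips [[0.55, 0.3, 0.18], [0.53, 0.22, 0.16], [0.52, 0.13, 0.16], [0.51, 0.05, 0.16], [0.5, -0.03, 0.18]]
```

Call:
arm_command([
  {"tx": 0, "ty": 0, "tz": -0.02, "ax": 0, "ay": 0, "az": 0, "claw": 1},
  {"tx": 0, "ty": 0, "tz": -0.03, "ax": 0, "ay": 0, "az": 0, "claw": 1},
  {"tx": 0, "ty": 0, "tz": -0.03, "ax": 0, "ay": 0, "az": 0, "claw": 1},
  {"tx": 0, "ty": 0.01, "tz": 0, "ax": 0, "ay": 0, "az": -4, "claw": 1},
  {"tx": 0, "ty": 0.02, "tz": 0, "ax": 0, "ay": 0, "az": -5, "claw": 1},
  {"tx": 0, "ty": 0.03, "tz": 0, "ax": 0, "ay": 0, "az": -6, "claw": 1},
  {"tx": 0, "ty": 0.03, "tz": 0, "ax": 0, "ay": 0, "az": -6, "claw": 1},
  {"tx": 0, "ty": 0.03, "tz": 0, "ax": 0, "ay": 0, "az": -6, "claw": 1},
  {"tx": 0, "ty": 0.03, "tz": 0, "ax": 0, "ay": 0, "az": -6, "claw": 1},
  {"tx": 0, "ty": 0.03, "tz": 0, "ax": 0, "ay": 0, "az": 0, "claw": 1},
])

```text
clock: 12.07
tcp_pos: [0.504, 0.1537, 0.437]
orientation: [-3.141, -0.021, 0.002]
contact_force: [0.3, -0.4, -3.1]
grip_width: 0.0246
gripper_force: 80.1
```

```bash
cat >> h.py <<'E'
FK=forkT(.4943,-.122,.021)
def toFork(q,N): twist(FK[:3,:3]@np.array(q)+FK[:3,3],toolR(FK),N)
def st():
    o=r.get_obs(); Rt=R.from_rotvec(o['orientation']).as_matrix()
    print('t',o['clock'],'tcp fork mm',(FK[:3,:3].T@(o['tcp_pos']-FK[:3,3])*1e3).round(2),'F fork',(FK[:3,:3].T@o['contact_force']).round(1),'M fork',(FK[:3,:3].T@o['moment']).round(2),
     'pin origin fork',(FK[:3,:3].T@(o['tcp_pos']+Rt@[0,0,.1835]-FK[:3,3])*1e3).round(1),'tip',(FK[:3,:3].T@(o['tcp_pos']+Rt@[0,0,.2635]-FK[:3,3])*1e3).round(1),o['grip_width'])
E
python3 -c "
from h import *
st(); toFork([0,0,.2885],9)"
```

```text
t 12.0667 tcp fork mm [-35.23  15.5  429.92] F fork [-1.5  0.3 -2.7] M fork [ 0.08 -0.05 -0.02] pin origin fork [-140.5   15.3  279.6] tip [-186.4   15.2  214.1] 0.024592072079226725
N 9 shift mm [-1.67  9.07 13.73] turn deg [-3.89   0.021 -0.047] | total [-14.5 110.1  95.6]
tips [[0.5, 0.13, 0.25], [0.5, 0.09, 0.23], [0.5, 0.04, 0.21], [0.5, -0.01, 0.2], [0.49, -0.06, 0.2]]
```

Call:
arm_command([
  {"tx": -0.0017, "ty": 0.0091, "tz": 0.0137, "ax": -3.89, "ay": 0.02, "az": -0.05, "claw": 1},
  {"tx": -0.0017, "ty": 0.0091, "tz": 0.0137, "ax": -3.89, "ay": 0.02, "az": -0.05, "claw": 1},
  {"tx": -0.0017, "ty": 0.0091, "tz": 0.0137, "ax": -3.89, "ay": 0.02, "az": -0.05, "claw": 1},
  {"tx": -0.0017, "ty": 0.0091, "tz": 0.0137, "ax": -3.89, "ay": 0.02, "az": -0.05, "claw": 1},
  {"tx": -0.0017, "ty": 0.0091, "tz": 0.0137, "ax": -3.89, "ay": 0.02, "az": -0.05, "claw": 1},
  {"tx": -0.0017, "ty": 0.0091, "tz": 0.0137, "ax": -3.89, "ay": 0.02, "az": -0.05, "claw": 1},
  {"tx": -0.0017, "ty": 0.0091, "tz": 0.0137, "ax": -3.89, "ay": 0.02, "az": -0.05, "claw": 1},
  {"tx": -0.0017, "ty": 0.0091, "tz": 0.0137, "ax": -3.89, "ay": 0.02, "az": -0.05, "claw": 1},
  {"tx": -0.0017, "ty": 0.0091, "tz": 0.0137, "ax": -3.89, "ay": 0.02, "az": -0.05, "claw": 1},
  {"tx": 0, "ty": 0, "tz": 0, "ax": 0, "ay": 0, "az": 0, "claw": 1},
])

```text
clock: 12.9
tcp_pos: [0.49, 0.0422, 0.34]
orientation: [2.526, 0.017, 0.0]
contact_force: [-1.3, -0.8, -1.9]
grip_width: 0.0247
gripper_force: 80.1
```

```bash
python3 - <<'E'
from h import *
st(); toFork([0,0,.2885],1)
T,im,o=look('wrist',['pin_tip','fork'])
for k in o: print(k,[(FK[:3,:3].T@(p-FK[:3,3])*1e3).round(1) for p in o[k]])
print('fork',pix('wrist',T,FK[:3,3]))
ob=r.get_obs(); print('tip',pix('wrist',T,ob['tcp_pos']+R.from_rotvec(ob['orientation']).as_matrix()@[0,0,.2635]))
cv2.imwrite('pics/w6.png',cv2.resize(im[100:400,150:500,::-1],None,fx=2,fy=2,interpolation=cv2.INTER_CUBIC))
E
```

```text
t 12.9 tcp fork mm [ 2.2000e-01 -8.6000e-01  2.8668e+02] F fork [-0.5 -1.3 -2. ] M fork [-0.03  0.93 -0.  ] pin origin fork [  1.2  -2.3 103.2] tip [ 1.6 -2.9 23.2] 0.024651393541320687
N 1 shift mm [ 0.85 -0.22 -1.83] turn deg [ 0.292  0.45  -0.279] | total [ 0.8 -0.2 -1.8]
tips [[0.49, -0.06, 0.2]]
wrist pin_tip [ 0.4899 -0.1129  0.1241] 0.73
wrist fork [ 0.4959 -0.1164  0.1052] 0.96
pin_tip [array([ 3.5, -4.2, 20.9])]
fork [array([-4.4,  1.8,  3.3])]
fork [310.42051753 192.09587374]
tip [308.1515872  202.13966966]
```

View pics/w6.png

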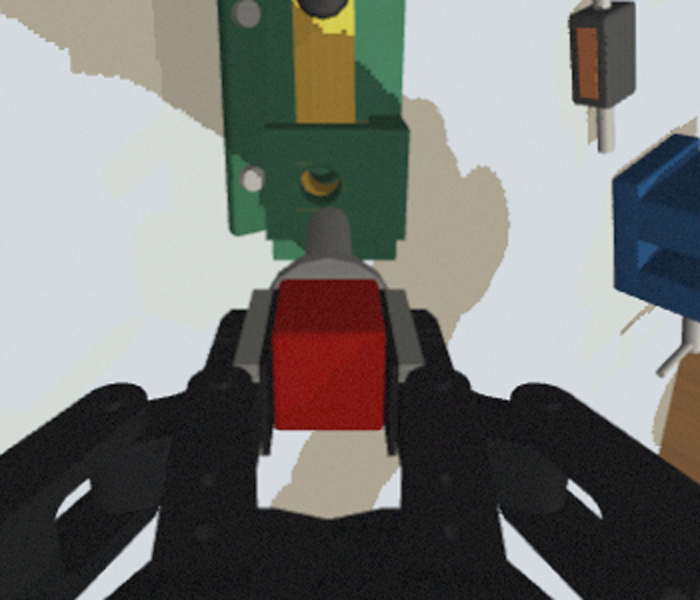

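```bash
sed -i 's/^FK=.*/FK=forkT(.4962,-.1187,.021)/' h.py; python3 -c "
from h import *
st(); toFork([0,0,.2695],4)"
```

```text
t 13.05 tcp fork mm [  1.67  -1.51 288.23] F fork [-0.3  0.1 -2.1] M fork [-0.02  0.95  0.02] pin origin fork [  1.2  -1.9 104.7] tip [ 1.  -2.1 24.7] 0.024575963100234764
N 4 shift mm [ 0.38 -0.41  4.68] turn deg [-0.034  0.033 -0.077] | total [ 1.5 -1.6 18.7]
tips [[0.49, -0.06, 0.2], [0.49, -0.06, 0.19], [0.49, -0.06, 0.19], [0.5, -0.06, 0.18]]
```

Call:
arm_command([
  {"tx": 0.0004, "ty": -0.0004, "tz": 0.0047, "ax": 0, "ay": 0, "az": 0, "claw": 1},
  {"tx": 0.0004, "ty": -0.0004, "tz": 0.0047, "ax": 0, "ay": 0, "az": 0, "claw": 1},
  {"tx": 0.0004, "ty": -0.0004, "tz": 0.0047, "ax": 0, "ay": 0, "az": 0, "claw": 1},
  {"tx": 0.0004, "ty": -0.0004, "tz": 0.0047, "ax": 0, "ay": 0, "az": 0, "claw": 1},
  {"tx": 0, "ty": 0, "tz": 0, "ax": 0, "ay": 0, "az": 0, "claw": 1},
  {"tx": 0, "ty": 0, "tz": 0, "ax": 0, "ay": 0, "az": 0, "claw": 1},
  {"tx": 0, "ty": 0, "tz": 0, "ax": 0, "ay": 0, "az": 0, "claw": 1},
  {"tx": 0, "ty": 0, "tz": 0, "ax": 0, "ay": 0, "az": 0, "claw": 1},
  {"tx": 0, "ty": 0, "tz": 0, "ax": 0, "ay": 0, "az": 0, "claw": 1},
  {"tx": 0, "ty": 0, "tz": 0, "ax": 0, "ay": 0, "az": 0, "claw": 1},
])

```text
clock: 13.88
tcp_pos: [0.493, 0.0353, 0.3262]
orientation: [2.531, 0.018, 0.008]
contact_force: [-0.2, 0.2, -2.4]
grip_width: 0.0247
gripper_force: 80.1
```

```bash
python3 - <<'E'
from h import *
st()
T,im,o=look('wrist',['pin_tip','fork'])
for k in o: print(k,[(FK[:3,:3].T@(p-FK[:3,3])*1e3).round(1) for p in o[k]])
for n,l in (('fork',[0,0,0]),('x+10',[.01,0,0]),('y+10',[0,.01,0])): print(n,pix('wrist',T,FK[:3,:3]@l+FK[:3,3]))
cv2.imwrite('pics/w7.png',cv2.resize(im[130:270,230:400,::-1],None,fx=4,fy=4,interpolation=cv2.INTER_CUBIC))
E
```

```text
t 13.8833 tcp fork mm [ 7.0000e-01 -1.0000e-02  2.6953e+02] F fork [-1.6 -0.2 -1.9] M fork [-0.02  0.94 -0.01] pin origin fork [ 0.6 -0.4 86. ] tip [ 0.5 -0.5  6. ] 0.024737573398854917
wrist pin_tip [ 0.4931 -0.1192  0.1089] 0.81
wrist fork [ 0.4982 -0.1178  0.1047] 0.77
pin_tip [array([ 2.6, -3.1,  2.9])]
fork [array([-0.9,  2. ,  0.2])]
fork [311.64714405 201.0828505 ]
x+10 [323.8923308  201.02414401]
y+10 [311.55334555 189.30842471]
```

View pics/w7.png

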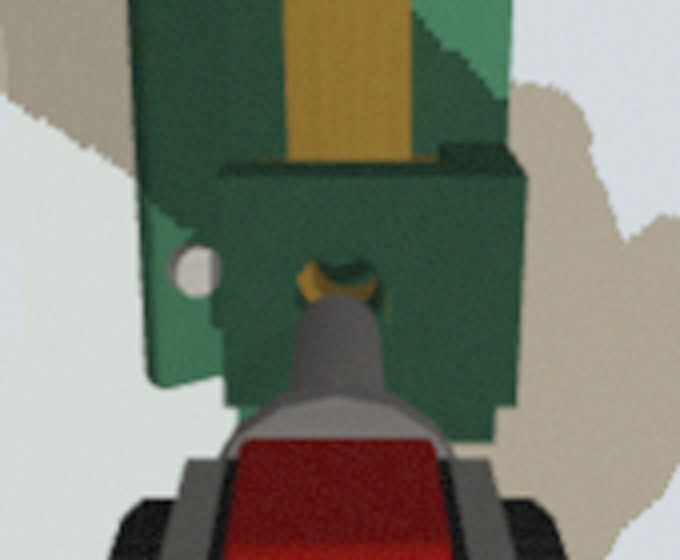

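Call:
arm_command([
  {"tx": 0.0007, "ty": -0.0002, "tz": 0.003, "ax": 0, "ay": 0, "az": 0, "claw": 1},
  {"tx": 0, "ty": 0, "tz": 0.003, "ax": 0, "ay": 0, "az": 0, "claw": 1},
  {"tx": 0, "ty": 0, "tz": 0.003, "ax": 0, "ay": 0, "az": 0, "claw": 1},
  {"tx": 0, "ty": 0, "tz": 0.003, "ax": 0, "ay": 0, "az": 0, "claw": 1},
  {"tx": 0, "ty": 0, "tz": 0.003, "ax": 0, "ay": 0, "az": 0, "claw": 1},
  {"tx": 0, "ty": 0, "tz": 0.003, "ax": 0, "ay": 0, "az": 0, "claw": 1},
  {"tx": 0, "ty": 0, "tz": 0.003, "ax": 0, "ay": 0, "az": 0, "claw": 1},
  {"tx": 0, "ty": 0, "tz": 0, "ax": 0, "ay": 0, "az": 0, "claw": 1},
  {"tx": 0, "ty": 0, "tz": 0, "ax": 0, "ay": 0, "az": 0, "claw": 1},
  {"tx": 0, "ty": 0, "tz": 0, "ax": 0, "ay": 0, "az": 0, "claw": 1},
])

```text
clock: 14.87
tcp_pos: [0.4938, 0.0234, 0.3087]
orientation: [2.531, 0.018, 0.008]
contact_force: [0.2, 0.3, -1.8]
grip_width: 0.025
gripper_force: 80.1
```

```bash
python3 -c "
from h import *
st()"
```

```text
t 14.8667 tcp fork mm [  0.48   0.62 248.39] F fork [-1.3  0.2 -1.3] M fork [ 0.05  0.95 -0.06] pin origin fork [ 0.4  0.2 64.9] tip [  0.3   0.  -15.1] 0.024992600776497273
```

Call:
arm_command([
  {"tx": 0, "ty": 0, "tz": 0.003, "ax": 0, "ay": 0, "az": 0, "claw": 1},
  {"tx": 0, "ty": 0, "tz": 0.003, "ax": 0, "ay": 0, "az": 0, "claw": 1},
  {"tx": 0, "ty": 0, "tz": 0.003, "ax": 0, "ay": 0, "az": 0, "claw": 1},
  {"tx": 0, "ty": 0, "tz": 0.003, "ax": 0, "ay": 0, "az": 0, "claw": 1},
  {"tx": 0, "ty": 0, "tz": 0.002, "ax": 0, "ay": 0, "az": 0, "claw": 1},
  {"tx": 0, "ty": 0, "tz": 0.002, "ax": 0, "ay": 0, "az": 0, "claw": 1},
  {"tx": 0, "ty": 0, "tz": 0.002, "ax": 0, "ay": 0, "az": 0, "claw": 1},
  {"tx": 0, "ty": 0, "tz": 0, "ax": 0, "ay": 0, "az": 0, "claw": 1},
  {"tx": 0, "ty": 0, "tz": 0, "ax": 0, "ay": 0, "az": 0, "claw": 1},
  {"tx": 0, "ty": 0, "tz": 0, "ax": 0, "ay": 0, "az": 0, "claw": 1},
])

```text
clock: 15.7
tcp_pos: [0.494, 0.013, 0.294]
orientation: [2.531, 0.018, 0.008]
contact_force: [0.7, -0.4, -3.1]
grip_width: 0.025
gripper_force: 80.1
```

```bash
python3 -c "
from h import *
st()"
```

```text
t 15.7 tcp fork mm [  0.51   0.56 230.31] F fork [-1.4  0.7 -2.8] M fork [ 0.19  0.71 -0.02] pin origin fork [ 0.4  0.1 46.8] tip [  0.4  -0.1 -33.2] 0.025036037628432796
```

Call:
arm_command([
  {"tx": 0, "ty": 0, "tz": 0.003, "ax": 0, "ay": 0, "az": 0, "claw": 1},
  {"tx": 0, "ty": 0, "tz": 0.003, "ax": 0, "ay": 0, "az": 0, "claw": 1},
  {"tx": 0, "ty": 0, "tz": 0.003, "ax": 0, "ay": 0, "az": 0, "claw": 1},
  {"tx": 0, "ty": 0, "tz": 0.003, "ax": 0, "ay": 0, "az": 0, "claw": 1},
  {"tx": 0, "ty": 0, "tz": 0.003, "ax": 0, "ay": 0, "az": 0, "claw": 1},
  {"tx": 0, "ty": 0, "tz": 0.003, "ax": 0, "ay": 0, "az": 0, "claw": 1},
  {"tx": 0, "ty": 0, "tz": 0.003, "ax": 0, "ay": 0, "az": 0, "claw": 1},
  {"tx": 0, "ty": 0, "tz": 0.003, "ax": 0, "ay": 0, "az": 0, "claw": 1},
  {"tx": 0, "ty": 0, "tz": 0, "ax": 0, "ay": 0, "az": 0, "claw": 1},
  {"tx": 0, "ty": 0, "tz": 0, "ax": 0, "ay": 0, "az": 0, "claw": 1},
])

```text
clock: 16.53
tcp_pos: [0.4942, -0.0009, 0.2741]
orientation: [2.531, 0.018, 0.007]
contact_force: [1.3, -0.2, -2.6]
grip_width: 0.0247
gripper_force: 80.2
```

```bash
python3 -c "
from h import *
st()"
```

```text
t 16.5333 tcp fork mm [  0.49   0.47 206.09] F fork [-1.3  1.3 -2.3] M fork [ 0.2   0.73 -0.03] pin origin fork [ 0.4 -0.  22.6] tip [  0.4  -0.2 -57.4] 0.024709038709820507
```

Through both cheeks with hardly any force. Now home.

Call:
arm_command([
  {"tx": 0, "ty": 0, "tz": 0.003, "ax": 0, "ay": 0, "az": 0, "claw": 1},
  {"tx": 0, "ty": 0, "tz": 0.003, "ax": 0, "ay": 0, "az": 0, "claw": 1},
  {"tx": 0, "ty": 0, "tz": 0.003, "ax": 0, "ay": 0, "az": 0, "claw": 1},
  {"tx": 0, "ty": 0, "tz": 0.003, "ax": 0, "ay": 0, "az": 0, "claw": 1},
  {"tx": 0, "ty": 0, "tz": 0.003, "ax": 0, "ay": 0, "az": 0, "claw": 1},
  {"tx": 0, "ty": 0, "tz": 0.003, "ax": 0, "ay": 0, "az": 0, "claw": 1},
  {"tx": 0, "ty": 0, "tz": 0.002, "ax": 0, "ay": 0, "az": 0, "claw": 1},
  {"tx": 0, "ty": 0, "tz": 0, "ax": 0, "ay": 0, "az": 0, "claw": 1},
  {"tx": 0, "ty": 0, "tz": 0, "ax": 0, "ay": 0, "az": 0, "claw": 1},
  {"tx": 0, "ty": 0, "tz": 0, "ax": 0, "ay": 0, "az": 0, "claw": 1},
])

```text
clock: 17.37
tcp_pos: [0.4944, -0.0122, 0.2579]
orientation: [2.531, 0.018, 0.008]
contact_force: [-0.4, -0.4, -1.8]
grip_width: 0.0249
gripper_force: 80.2
```

```bash
python3 -c "
from h import *
st()"
```

```text
t 17.3667 tcp fork mm [  0.43   0.42 186.36] F fork [-0.8 -0.4 -1.7] M fork [ 0.05  0.9  -0.01] pin origin fork [ 0.3 -0.   2.9] tip [  0.3  -0.2 -77.1] 0.024938627886484235
```

Call:
arm_command([
  {"tx": 0, "ty": 0, "tz": 0.001, "ax": 0, "ay": 0, "az": 0, "claw": 1},
  {"tx": 0, "ty": 0, "tz": 0.001, "ax": 0, "ay": 0, "az": 0, "claw": 1},
  {"tx": 0, "ty": 0, "tz": 0.001, "ax": 0, "ay": 0, "az": 0, "claw": 1},
  {"tx": 0, "ty": 0, "tz": 0.001, "ax": 0, "ay": 0, "az": 0, "claw": 1},
  {"tx": 0, "ty": 0, "tz": 0.001, "ax": 0, "ay": 0, "az": 0, "claw": 1},
  {"tx": 0, "ty": 0, "tz": 0.001, "ax": 0, "ay": 0, "az": 0, "claw": 1},
  {"tx": 0, "ty": 0, "tz": 0, "ax": 0, "ay": 0, "az": 0, "claw": 1},
  {"tx": 0, "ty": 0, "tz": 0, "ax": 0, "ay": 0, "az": 0, "claw": 1},
  {"tx": 0, "ty": 0, "tz": 0, "ax": 0, "ay": 0, "az": 0, "claw": 1},
  {"tx": 0, "ty": 0, "tz": 0, "ax": 0, "ay": 0, "az": 0, "claw": 1},
])

```text
clock: 18.2
tcp_pos: [0.4943, -0.0138, 0.2551]
orientation: [2.53, 0.019, 0.009]
contact_force: [-10.6, 12.1, 23.7]
grip_width: 0.0245
gripper_force: 84.2
```

```bash
python3 -c "
from h import *
st()"
```

```text
t 18.2 tcp fork mm [1.4000e-01 2.8000e-01 1.8313e+02] F fork [  3.4 -10.4  26.5] M fork [-2.13 -0.28 -0.09] pin origin fork [ 0.3  0.1 -0.4] tip [  0.3  -0.  -80.4] 0.024492154785075715
```

Call:
arm_command([
  {"tx": 0, "ty": 0, "tz": -0.001, "ax": 0, "ay": 0, "az": 0, "claw": 1},
  {"tx": 0, "ty": 0, "tz": -0.001, "ax": 0, "ay": 0, "az": 0, "claw": 1},
  {"tx": 0, "ty": 0, "tz": 0, "ax": 0, "ay": 0, "az": 0, "claw": 0.4},
  {"tx": 0, "ty": 0, "tz": 0, "ax": 0, "ay": 0, "az": 0, "claw": 0.4},
  {"tx": 0, "ty": 0, "tz": 0, "ax": 0, "ay": 0, "az": 0, "claw": 0.3},
  {"tx": 0, "ty": 0, "tz": 0, "ax": 0, "ay": 0, "az": 0, "claw": 0.3},
  {"tx": 0, "ty": 0, "tz": -0.01, "ax": 0, "ay": 0, "az": 0, "claw": 0.3},
  {"tx": 0, "ty": 0, "tz": -0.03, "ax": 0, "ay": 0, "az": 0, "claw": 0.3},
  {"tx": 0, "ty": 0, "tz": -0.03, "ax": 0, "ay": 0, "az": 0, "claw": 0.3},
  {"tx": 0, "ty": 0, "tz": -0.03, "ax": 0, "ay": 0, "az": 0, "claw": 0.3},
])

```text
clock: 19.03
tcp_pos: [0.4932, 0.0436, 0.3378]
orientation: [2.531, 0.018, 0.006]
contact_force: [1.0, 0.1, 0.4]
grip_width: 0.0598
gripper_force: 0.0
```

```bash
python3 - <<'E'
from h import *
st()
T,im,o=look('wrist',['pin','fork'])
cv2.imwrite('pics/w8.png',cv2.resize(im[80:330,150:500,::-1],None,fx=2,fy=2,interpolation=cv2.INTER_CUBIC))
look('scene',['pin','short_pin'],'s2.png'); look('top',['pin'])
E
```

```text
t 19.0333 tcp fork mm [  0.55   0.38 283.85] F fork [0.1 1.  0.4] M fork [ 0.09  0.62 -0.02] pin origin fork [  0.4  -0.2 100.3] tip [ 0.3 -0.5 20.4] 0.059810219285849404
wrist pin [ 0.4949 -0.1197  0.1053] 0.68
scene pin [0.6304 0.4134 0.0175] 0.58
scene pin [ 0.4974 -0.1208  0.1083] 0.56
scene short_pin [0.5359 0.2361 0.0596] 0.49
top pin [ 0.5331 -0.4607 -0.0037] 0.72
top pin [ 0.4909 -0.1215  0.1002] 0.62
top pin [0.6359 0.4092 0.0115] 0.61
```

View pics/w8.png

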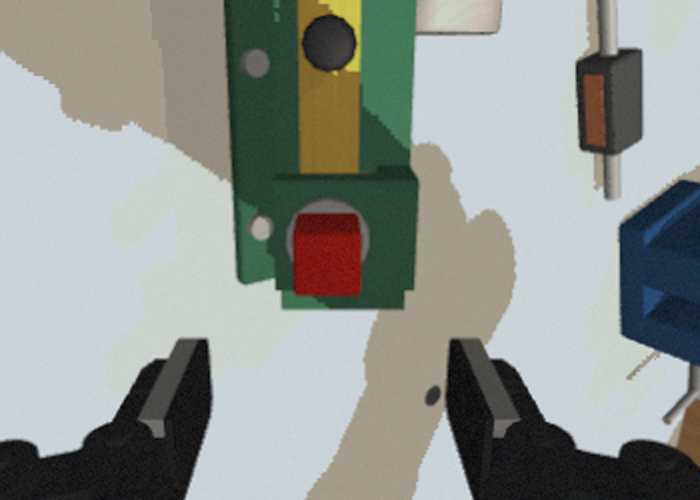

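The picture shows the red grip and its collar flat on the fork's upper cheek (crop 327,240). The lever is lined up under it and the gripper is clear.

```bash
python3 -c "
from h import *
print(r.hand_in())"
```

```text
the job is handed in; nothing more can be done
None
```

I swung the lever into the fork, pushed the long red-gripped pin through fork and lug until its collar met the fork, let go and handed the job in at about 19 s; the short pin and the other things were not moved, and no verdict came back.

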